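Expose a dish under the lamp with the hold-to-run dial

TASK

Push the sample slide by its upright tab, with the dish sitting in its place on it, fully home under the lamp hood. Only then grip the bar of the dial and turn it clockwise, past its first two clicks, to the third click (the three-dot mark), and keep it there for two seconds or more against its return spring: the program finishes while the gripper is still holding the dial at the third click. Do not disturb the bottle, the flask or the timer standing nearby.

Things in the scene. Friction and masses are not known exactly. Their poses are not given: they have to be found in the camera images.
- lamp: Bench exposure lamp, fixed. Grey base plate 220 mm (its x) by 340 mm (its y), top 12 mm above the worktop; origin at the plate's centre on the worktop, z up. A channel 104 mm wide between rails 10 mm high runs along +y on the line x = +48 mm, under the hood. A grey control box (86 x 150 mm, top at 34 mm) with the dial is centred at x = -62, y = -55 mm.
- hood (a point): Centre of the mouth of the white hood over the channel, at (48, 40, 37) mm in the lamp's frame. The opening is 104 mm wide and 50 mm high; the hood is 124 mm wide, its top 84 mm above the worktop; it reaches from y = +38 mm back to y = +168 mm. The face of its back wall, at y = +155 mm, is the stop for the slide.
- tab (a point): Centre of the upright tab of the sample slide, to be gripped or pushed: 40 mm along x, 10 mm thick along y, from 18 to 63 mm above the worktop (this point at 40.5). Axes as the lamp's. It stands 20 mm from the near (-y) end of the slide, a loose aluminium plate 100 x 220 x 6 mm in the channel, 0.25 to 0.5 kg, which starts pulled out 110 to 150 mm towards -y.
- tab_home (a point): Fixed point of the lamp: where the tab's centre is when the slide is fully home, its far end against the stop: (48, -45, 40.5) mm in the lamp's frame; axes as the lamp's.
- seat (a point): Centre, on the slide's top face, of the dish's place between four pins 10 mm high, 145 mm along +y from the tab's centre.
- dish_center (a point): Centre of the petri dish (94 mm diameter, 18 mm high, loose, 60 g), half-way up, 9 mm above the seat; it sits between the four pins with about 1.5 mm play and rides with the slide. z up; its yaw is of no importance.
- dial_grip (a point): Grip point of the dial, on its vertical axis at (-62, -60) mm in the lamp's frame, 62 mm above the worktop. Black bar handle 50 mm long, 16 mm thick, from 42 to 80 mm above the worktop, on a round skirt of 60 mm diameter with its top at 42 mm. This frame turns with the dial: x along the bar to the end with the white pointer line, y across its thickness, z up.
- dial (a joint): Dial angle, rad: 0 at rest (pointer at a tick, 0.6 rad anticlockwise of the lamp's +x), grows clockwise seen from above. Clicks: hollows at 0.40 (one dot), 0.80 (two dots), 1.20 (three dots, the last), ridges (about 0.03 N m) between them and before the first; end stop at 1.5. A return spring (0.06 N m at 0, 0.12 N m at 1.2) overcomes the clicks and turns the dial back to 0 when released.
- small_bottle_center (a point): Centre of a small clear bottle, 58 mm diameter, 103 mm high, loose on the worktop (this point 50 mm up): leave alone.
- flask_center (a point): Centre of a conical flask, 98 mm diameter at the foot, 171 mm high, loose on the worktop (this point 85 mm up): leave alone.
- clock_center (a point): Centre of a flat white timer, 66 x 60 x 18 mm, loose on the worktop (this point 8 mm up): leave alone.
Not all that is in view belongs to the job. Leave any red look-alike of the part that bears dish_center alone.

How it is judged:
On the way, in this order (a step that is already met when the one before it is completed fails the run):
1. the slide is fully home under the hood with the dish in its place (angle between tab's own z axis and vertical below 0.06 rad and distance between tab and tab_home below 0.008 m and horizontal distance between dish_center and seat below 0.006 m and z of dish_center in the frame of seat below 0.013 m and angle between dish_center's own z axis and vertical below 0.1 rad), for 0.2 s.
2. the dial is held at the third click for 2 s (value of joint dial between 1.05 and 1.35 rad and contact force between the fingers and dial above 1 N), for 2 s.
At the end, for the whole second after the job is handed in: The slide is home (tab centre within 8 mm of its home point, lying flat), the dish sits flat in its place (within 6 mm), and the fingers hold the dial (more than 1 N) at the third click, between 1.05 and 1.35 rad, which must have lasted 2 s and goes on to the end (all of step 1 and all of step 2); the arm keeps its last pose, push and grip.
It fails at once if the dial is turned before the slide is home (value of joint dial above 0.25 rad and not (angle between tab's own z axis and vertical below 0.06 rad and distance between tab and tab_home below 0.008 m)).
It fails at once if a bystander is disturbed (distance of any of small_bottle_center, flask_center, clock_center from where it was at the start of the episode above 0.025 m).
It also fails if it takes over 51 s, if anything falls off the work surface, if the arm or the gripper's body presses on something with over 40 N, if the wrist force passes 120 N, or if a joint passes its speed limit or range.

ROBOT

A 6-joint arm with a two-finger parallel gripper is mounted at the origin on a cart in front of the work surface, level with it; the furniture and walls round the work are solid. World frame = base frame: x ahead of the robot, y to its left, z up, the work surface at z = 0. Lengths are in m, angles in rad, forces in N, time in s.
With the tool pointing down it reaches from about 0.225 to 0.875 m from the base axis. Payload 3.4 kg.
Tool frame: the origin (TCP) lies on the centre line of the jaws, within the pads' length; the fingertips stand 19 mm ahead of it and the grasp point (between the pads) is the TCP; z points along the fingers, y is the direction in which the jaws open and shut (so a half turn about z gives the same grasp; the last joint's range is limited). The gripper opens to 85 mm and grips with 20 to 120 N. Pads are 22 mm wide; open, the fingers measure 114 mm over their backs; the gripper's body (76 mm by 85 mm) begins 54 mm behind the grasp point. The pads swing forward as they close: fully open they stand 13 mm farther back than shut.
Start: joints at [-1.438, 0.276, 1.505, -0, 1.361, -0.121], TCP at [0.144, -0.557, 0.25] pointing down, gripper open.
Joint ranges: [-2.89, 2.89], [-0.75, 2.08], [0.22, 2.7], [-1.18, 4.32], [0.11, 2.71], [-2.7, 2.7]. Speed limits (rad/s): [2.57, 2.57, 3.14, 3.14, 3.14, 3.14].

INTERFACE

Orientations are given as a unit quaternion [w, x, y, z].
In Python, from rig import monitor, eyes, manip, models gives the robot as it stands.
- The arm moves only by the tool send_rows, never from a script. Its argument "deltas" is a list of rows, each an object with "dp": the shift along the world's x, y, z each as a share of 0.12 m, from -1 to 1, a list of three; "rotation": the turn, a rotation vector about the world's x, y, z each as a share of 0.5 rad, from -1 to 1, a list of three. In form: [{"dp": [dx, dy, dz], "rotation": [rx, ry, rz]}, ...]. A call has 1 to 12 rows; each row is the pose to reach, as a shift and turn from the pose commanded when the call began; what a row does not reach only later rows make up. A row lasts 1/12 s, in which the tool goes at most 41.7 mm and 7.16 degrees, less where a joint would pass 70% of its speed; a pose out of reach is approached as far as the arm can. A call with a number of a shift or a turn outside -1 to 1 is refused whole. A call with a gripper value outside its range is refused whole. "fingers" is the closure, from -1 (fully open) to 1 (shut), set as the call begins (left out, the last holds). The fingers move at their own pace and stop on an object; "grip_force" is the grip in N (left out, the last holds). Time passes only in rows, so rows that repeat a pose let the fingers close. It gives the time, the measured TCP pose, the force and the opening at its end, in the units of the state.
- monitor.get_state(): the state, without advancing time (a new reading comes with each control period).
- eyes.get_image(name): name is "scene" or "side" or "wrist"; returns a dict with "color" (420x560x3 uint8, red, green, blue), "depth" (420x560 float32, m along the optical axis (not along the pixel's ray), 0 where there is no reading), "mtx" (3x3 intrinsics, pixels), "rvec" (rotation vector, rad) and "tvec" (3), from world to camera coordinates, as OpenCV has them. Camera axes: x right, y down, z forward; pixel columns grow to the right and rows downward; lengths in m; the calibration is good to about 2 mm. A picture is of the moment at which its call begins.
- manip.sign_off(): hands the job in, once; it reports no verdict.
Trained networks look in a picture, given as the dict that the camera call returned (one of the last four; its "shot" number tells which), for a name from the list of things; names that differ only in an ending like _2 or _b are one class to them, and where a whole thing is asked for, a point or a joint stands for the part that bears it (a point fixed in the world has none). Each returns a list of dicts, best first, with "score" (0 to 1); they miss things now and then, are a little off and sometimes report something else, mostly with a low value. They report only what shows in the picture. A call takes as long as a camera call. They do not tell look-alikes from the thing itself.
- models.find_in(name, picture): "box" ([left, top, right, bottom] in pixels, round what is visible of it).
The state is a dict: "clock": time; "qpos": joint angles; "qd": joint speeds; "effort": joint torques, N m; "position": TCP position; "ee_rot": TCP orientation; "contact_force": force on the tool from outside, world axes, zero at the start; "moment": the same for the moment, N m; "width": finger opening in m.
Only numpy, scipy, OpenCV 4.12 (cv2) and the standard library are available. Lean on these libraries where they do the work, as an engineer would, in place of code of your own. Each camera call takes 0.05 s, during which the arm holds its last target.

## Working session

There is one attempt and no reset: what is moved stays moved. The work goes in short steps, Python scripts to look and compute and a tool call to move; the robot and the scene stay as the last step left them, time stands still between calls to the robot, and variables do not carry over. Pictures are saved under pics/ and viewed, and the job is handed in when it is done.

Besides the shell and the picture viewer there is one more tool, called after ">>>" in YAML: its name, and indented under it one key for each argument. send_rows: Moves the arm, as the interface text tells. Its arguments: {"type":"object","properties":{"deltas":{"type":"array","items":{"type":"object","properties":{"dp":{"type":"array","items":{"type":"number"}},"rotation":{"type":"array","items":{"type":"number"}}}}},"fingers":{"type":"number"},"grip_force":{"type":"number"}},"required":["deltas"]}

```bash
ls; mkdir -p pics; cat > h.py <<'E'
import numpy as np, cv2
from rig import monitor, eyes, manip, models
def save(p,n): cv2.imwrite('pics/'+n,p['color'][:,:,::-1])
def cam(p):
    R=cv2.Rodrigues(np.array(p['rvec'],float))[0]; t=np.array(p['tvec'],float).reshape(3); return np.array(p['mtx']),R,t
def cloud(p):
    K,R,t=cam(p); d=p['depth']; v,u=np.mgrid[:d.shape[0],:d.shape[1]]
    c=np.stack([(u-K[0,2])/K[0,0]*d,(v-K[1,2])/K[1,1]*d,d],-1)
    w=(c-t)@R; w[d==0]=np.nan; return w
def proj(p,X):
    K,R,t=cam(p); return cv2.projectPoints(np.array(X,float).reshape(-1,1,3),R,t,K,None)[0].reshape(-1,2)
E
python3 - <<'E'
from h import *
s=monitor.get_state(); print(s)
for n in ['scene','side','wrist']:
    p=eyes.get_image(n); save(p,n+'0.png'); np.save('pics/'+n+'0.npy',p,allow_pickle=True)
    K,R,t=cam(p); print(n,'campos',-R.T@t)
    for q in ['lamp','tab','dish_center','dial','small_bottle_center','flask_center','clock_center']:
        print(q,[(np.round(r['box']).tolist(),round(r['score'],2)) for r in models.find_in(q,p)])
E
```

```text
pics
{'clock': 0.0, 'qpos': array([-1.43800426e+00,  2.76609725e-01,  1.50614991e+00, -8.99699255e-06,
        1.36070824e+00, -1.20999928e-01]), 'qd': array([-0.00065588, -0.00152742, -0.00037361, -0.00017231,  0.00202889,
        0.00091609]), 'effort': array([-1.11423433e-03, -4.16773367e+01, -2.45805591e+01, -4.88072055e-04,
        1.08674282e-02, -2.11186051e-05]), 'position': array([ 0.14429352, -0.55608022,  0.24942461]), 'ee_rot': array([-9.37564820e-04,  9.91958946e-01,  1.26556589e-01, -9.92679019e-06]), 'contact_force': array([ 0.72501612,  0.16716548, -0.60893018]), 'moment': array([-0.0415543 ,  0.00798894,  0.03591769]), 'width': 0.08588572324135715}
scene campos [-0.01804307  0.65500909  1.0971307 ]
lamp [([214.0, 191.0, 313.0, 278.0], 0.63)]
tab [([251.0, 182.0, 284.0, 233.0], 0.88)]
dish_center [([187.0, 268.0, 219.0, 298.0], 0.7), ([275.0, 164.0, 294.0, 183.0], 0.65), ([245.0, 209.0, 270.0, 226.0], 0.59)]
dial [([283.0, 206.0, 299.0, 226.0], 0.65)]
small_bottle_center [([350.0, 176.0, 352.0, 196.0], 0.51), ([241.0, 210.0, 269.0, 226.0], 0.18)]
flask_center [([218.0, 311.0, 251.0, 363.0], 0.67)]
clock_center [([318.0, 144.0, 335.0, 158.0], 0.46)]
side campos [ 0.19657994 -1.3847939   0.63144027]
lamp [([237.0, 184.0, 331.0, 248.0], 0.87), ([217.0, 153.0, 236.0, 195.0], 0.37)]
tab [([291.0, 216.0, 330.0, 242.0], 0.61), ([237.0, 244.0, 255.0, 286.0], 0.58)]
dish_center [([287.0, 210.0, 311.0, 224.0], 0.69), ([316.0, 246.0, 348.0, 264.0], 0.65), ([268.0, 215.0, 280.0, 230.0], 0.27)]
dial [([267.0, 210.0, 278.0, 228.0], 0.55)]
small_bottle_center [([239.0, 243.0, 259.0, 285.0], 0.72)]
flask_center [([215.0, 153.0, 239.0, 194.0], 0.89)]
clock_center [([326.0, 287.0, 349.0, 306.0], 0.69), ([215.0, 154.0, 238.0, 196.0], 0.46)]
wrist campos [ 0.20914877 -0.54053392  0.37338735]
lamp []
tab []
dish_center []
dial []
small_bottle_center []
flask_center []
clock_center []
```

```bash
python3 - <<'E'
from h import *
for n,c in [('scene',(170,130,370,380)),('side',(190,140,370,320))]:
    p=np.load(f'pics/{n}0.npy',allow_pickle=True).item()
    x0,y0,x1,y1=c
    im=p['color'][y0:y1,x0:x1,::-1]; k=min(800/(x1-x0),600/(y1-y0)); cv2.imwrite(f'pics/{n}0c.png',cv2.resize(im,None,fx=k,fy=k,interpolation=cv2.INTER_CUBIC)); print(k)
E
```

```text
2.4
3.3333333333333335
```

View pics/scene0.png

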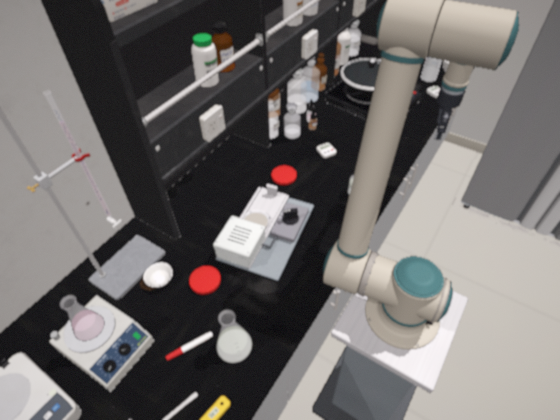

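View pics/scene0c.png

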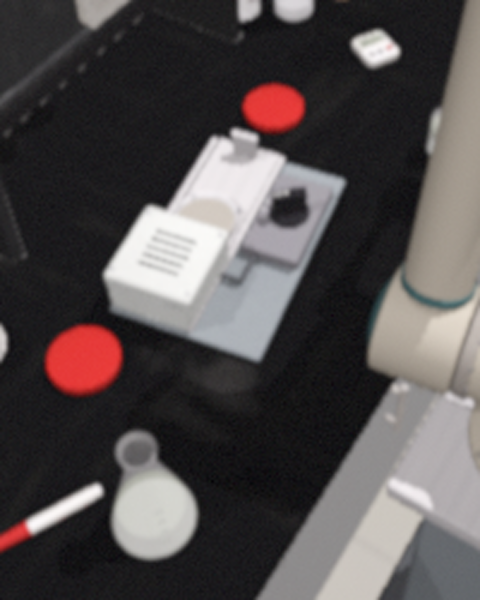

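View pics/side0c.png

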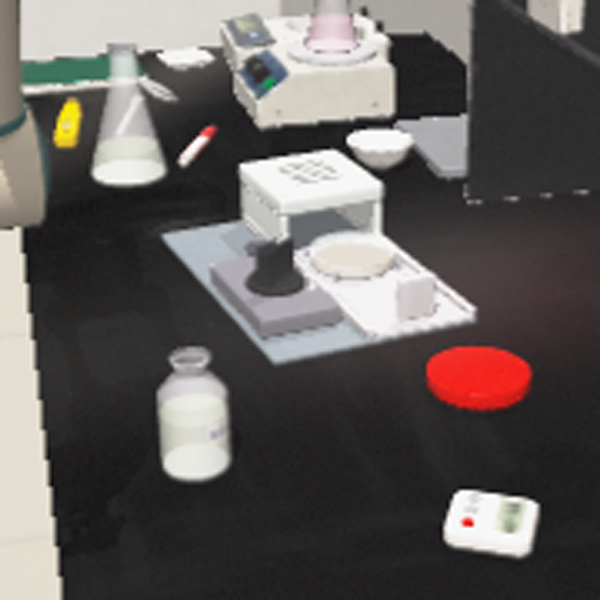

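View pics/wrist0.png

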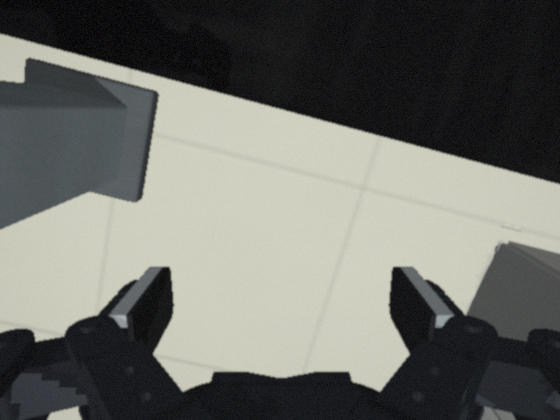

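```bash
python3 - <<'E'
from h import *
out=[]
for n in ['scene','side']:
    p=np.load(f'pics/{n}0.npy',allow_pickle=True).item()
    W=cloud(p)
    for nm,bx in {'scene':[('lamp',(214,180,315,280)),('bottle',(348,170,360,200)),('flask',(215,308,255,365)),('clock',(315,142,338,160))],'side':[('lamp',(237,180,335,250)),('bottle',(237,243,261,288)),('flask',(215,153,240,196)),('clock',(322,285,353,308))]}[n]:
        w=W[bx[1]:bx[3],bx[0]:bx[2]].reshape(-1,3); w=w[np.isfinite(w).all(1)]
        a=w[(w[:,2]>.006)&(w[:,2]<.25)]
        print(n,nm,len(w),len(a),np.percentile(a,[2,50,98],axis=0).round(3).tolist() if len(a) else '')
        if nm=='lamp':
            print(np.histogram(w[:,2],bins=np.arange(-.01,.12,.004)))
    print(W[150:154,400:402] if n=='scene' else '')
    # topdown map
    w=W.reshape(-1,3); c=p['color'].reshape(-1,3); ok=np.isfinite(w).all(1); w=w[ok]; c=c[ok]
    m=(w[:,2]>-.02)&(w[:,2]<.25)
    im=np.zeros((600,800,3),np.uint8)
    u=((w[:,0]-0.1)*1000).astype(int); v=(560-(w[:,1]+.4)*700).astype(int)
    u=((w[:,0])*1000).astype(int); v=(400-w[:,1]*1000).astype(int)
    k=m&(u>=0)&(u<800)&(v>=0)&(v<600)
    for a,b,cc in zip(u[k],v[k],c[k]): cv2.circle(im,(int(a),int(b)),1,tuple(int(x) for x in cc[::-1]),-1)
    cv2.imwrite(f'pics/top_{n}.png',im)
E
```

```text
scene lamp 10056 5648 [[0.389, -0.215, 0.008], [0.494, 0.002, 0.03], [0.619, 0.135, 0.086]]
(array([  53, 1281, 2576,  497,  463,  954,  645,  438,  171,  144,  473,
        434,  141,   73,   61,   52,   57,   54,   34,   44,   63,   73,
        368,  792,  112,    2,    0,    0,    0,    0,    0,    0]), array([-0.01 , -0.006, -0.002,  0.002,  0.006,  0.01 ,  0.014,  0.018,
        0.022,  0.026,  0.03 ,  0.034,  0.038,  0.042,  0.046,  0.05 ,
        0.054,  0.058,  0.062,  0.066,  0.07 ,  0.074,  0.078,  0.082,
        0.086,  0.09 ,  0.094,  0.098,  0.102,  0.106,  0.11 ,  0.114,
        0.118]))
scene bottle 359 51 [[0.343, -0.379, 0.008], [0.351, -0.358, 0.057], [0.358, -0.349, 0.08]]
scene flask 2274 1257 [[0.313, 0.311, 0.009], [0.343, 0.355, 0.074], [0.382, 0.386, 0.169]]
scene clock 413 171 [[0.502, -0.556, 0.007], [0.534, -0.518, 0.014], [0.571, -0.488, 0.02]]
[[[ 2.84296602e-01 -7.00975675e-01 -2.56244336e-03]
  [ 2.80906278e-01 -7.03672216e-01 -2.98414929e-03]]

 [[ 2.81228654e-01 -6.91970018e-01 -1.22059448e-04]
  [ 2.77131869e-01 -6.91360342e-01  2.13522431e-03]]

 [[
[... 388 characters left out ...]
82,   78,   44,   50,   46,   48,   46,   56,   62,   69,
        104,  335,   25,   10,   15,   34,    7,    0,    0,    0]), array([-0.01 , -0.006, -0.002,  0.002,  0.006,  0.01 ,  0.014,  0.018,
        0.022,  0.026,  0.03 ,  0.034,  0.038,  0.042,  0.046,  0.05 ,
        0.054,  0.058,  0.062,  0.066,  0.07 ,  0.074,  0.078,  0.082,
        0.086,  0.09 ,  0.094,  0.098,  0.102,  0.106,  0.11 ,  0.114,
        0.118]))
side bottle 1077 699 [[0.302, -0.409, 0.008], [0.327, -0.398, 0.057], [0.356, -0.366, 0.102]]
side flask 1071 672 [[0.314, 0.292, 0.008], [0.354, 0.32, 0.054], [0.428, 0.866, 0.167]]
side clock 712 419 [[0.5, -0.563, 0.007], [0.533, -0.535, 0.016], [0.568, -0.496, 0.019]]
```

View pics/top_scene.png

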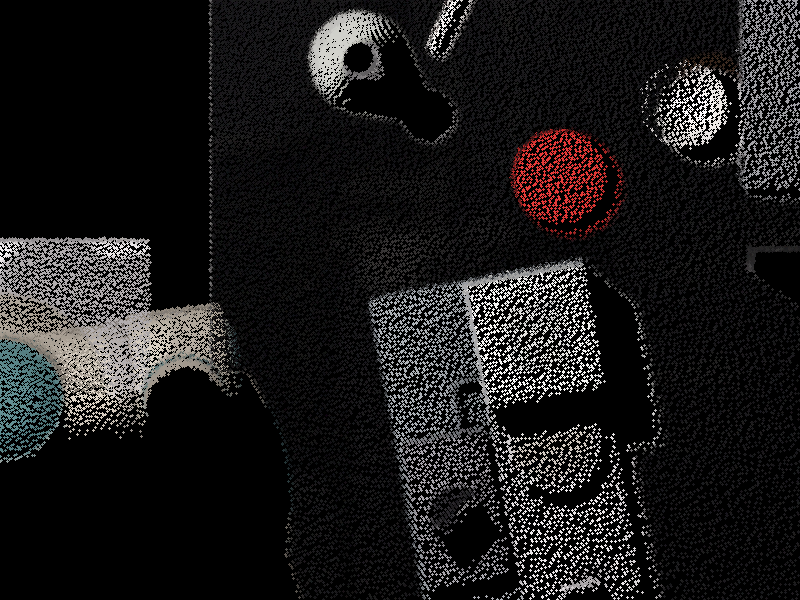

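View pics/top_side.png

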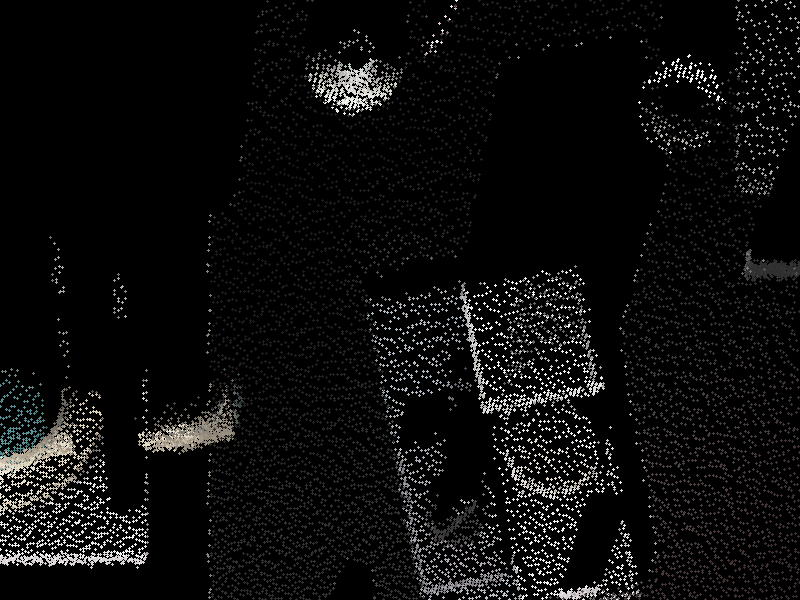

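```bash
cat > fit.py <<'E'
from h import *
from scipy.optimize import minimize
P=[]
for n in ['scene','side']:
    p=np.load(f'pics/{n}0.npy',allow_pickle=True).item()
    W=cloud(p).reshape(-1,3); W=W[np.isfinite(W).all(1)]
    W=W[(W[:,0]>.3)&(W[:,0]<.75)&(W[:,1]>-.35)&(W[:,1]<.2)]
    P.append(W)
    h=W[(abs(W[:,2]-.084)<.007)]
    h=h[(h[:,0]>.44)&(h[:,1]>-.05)]
    r=cv2.minAreaRect((h[:,:2]*1000).astype(np.float32)); print(n,'hood rect',r)
# robust: soft box fit for hood top, fixed size
def rectloss(q,h,hx,hy,cx,cy):
    c,s=np.cos(q[2]),np.sin(q[2]); d=h[:,:2]-q[:2]
    l=np.stack([d@[c,s],d@[-s,c]],-1)-[cx,cy]
    e=np.maximum(abs(l)-[hx,hy],0); return l,e
hs=[]
for W in P:
    h=W[(abs(W[:,2]-.084)<.007)]; h=h[(h[:,0]>.44)&(h[:,1]>-.05)]
    hs.append(h)
for h,n in list(zip(hs,['scene','side']))+[(np.vstack(hs),'both')]:
    def f(q):
        l,e=rectloss(q,h,.062,.065,.048,.103)
        return np.mean(np.minimum(e.sum(1),.004))*1000 + 1e-3*0
    def g(q):
        l,e=rectloss(q,h,.062,.065,.048,.103)
        # min distance balance
        a=np.percentile(l,[1,99],axis=0); return f(q)+ 0.5*np.abs(a.sum(0)).sum()*1000*0.2
    b=min((minimize(g,[.48+dx,-.02,y],method='Nelder-Mead',options=dict(xatol=1e-5,fatol=1e-6,maxiter=2000)) for y in (.1,.2,.3) for dx in(-.02,.02)),key=lambda r:r.fun)
    print(n,b.x,b.fun)
E
python3 fit.py
```

```text
scene hood rect ((614.2052001953125, 79.01348114013672), (287.6712646484375, 132.96934509277344), 9.595259666442871)
side hood rect ((614.4801635742188, 75.40046691894531), (293.1319580078125, 133.1220703125), 11.334834098815918)
scene [ 0.49865002 -0.04106127  0.12105048] 0.05346752602582745
side [ 0.57403123 -0.0404002   0.10362664] 2.6391069055490624
both [ 0.49884739 -0.04422681  0.12155849] 0.11613228677758446
```

```bash
sed -i 's/(W\[:,0\]<.75)/(W[:,0]<.635)/; s/(W\[:,1\]<.2)/(W[:,1]<.16)/' fit.py; cat >> fit.py <<'E'
q=b.x
# side walls: box top 34mm rectangle 86x150 at (-62,-55)
for W,n in zip(P,['scene','side']):
    for hz,c,hx,hy,tol in [(.034,(-.062,-.055),.043,.075,.004),(.012,(0,0),.11,.17,.004),(.084,(.048,.103),.062,.065,.007)]:
        l=rectloss(q,W,0,0,0,0)[0]
        m=(abs(W[:,2]-hz)<tol)&(abs(l[:,0]-c[0])<hx+.02)&(abs(l[:,1]-c[1])<hy+.02)
        print(n,hz,m.sum(),'lo',np.percentile(l[m],1,axis=0).round(4),'hi',np.percentile(l[m],99,axis=0).round(4),'expect',(c[0]-hx,c[1]-hy),(c[0]+hx,c[1]+hy))
np.save('q.npy',q)
E
python3 fit.py
```

```text
scene hood rect ((534.9969482421875, 65.93882751464844), (125.51498413085938, 133.11195373535156), 11.01123046875)
side hood rect ((532.053466796875, 58.892372131347656), (124.32921600341797, 133.44309997558594), 10.918140411376953)
scene [ 0.50141937 -0.04235751  0.14878372] 0.01540142008245276
side [ 0.49402938 -0.04858425  0.09682905] 0.08096948957541684
both [ 0.50711807 -0.04637671  0.20573661] 0.04976098814867256
scene 0.034 550 lo [-0.1056 -0.1237] hi [-0.0209  0.0243] expect (-0.105, -0.13) (-0.019000000000000003, 0.019999999999999997)
scene 0.012 1569 lo [-0.1098 -0.1654] hi [0.0986 0.1719] expect (-0.11, -0.17) (0.11, 0.17)
scene 0.084 1264 lo [-0.0111  0.0413] hi [0.1092 0.1687] expect (-0.013999999999999999, 0.03799999999999999) (0.11, 0.16799999999999998)
side 0.034 333 lo [-0.1096 -0.1291] hi [-0.001   0.0184] expect (-0.105, -0.13) (-0.019000000000000003, 0.019999999999999997)
side 0.012 833 lo [-0.114  -0.1744] hi [0.1001 0.1678] expect (-0.11, -0.17) (0.11, 0.17)
side 0.084 445 lo [-0.015   0.0349] hi [0.1062 0.1618] expect (-0.013999999999999999, 0.03799999999999999) (0.11, 0.16799999999999998)
```

```bash
cat >> fit.py <<'E'
print('----')
q=np.array([.506,-.0479,.192])
for W,n in zip(P,['scene','side']):
    l=rectloss(q,W,0,0,0,0)[0]
    for nm,m in [('tab',(W[:,2]>.035)&(W[:,2]<.07)&(abs(l[:,0]-.048)<.05)&(l[:,1]<-.1)),('dishtop',(abs(W[:,2]-.036)<.005)&(abs(l[:,0]-.048)<.05)&(l[:,1]>-.1)&(l[:,1]<.03)),('dial',(W[:,2]>.045)&(W[:,2]<.085)&(abs(l[:,0]+.062)<.04)&(abs(l[:,1]+.06)<.04)),
      ('box',(abs(W[:,2]-.034)<.004)&(l[:,0]<-.015)&(l[:,1]<.04)),('base',(abs(W[:,2]-.012)<.004)&(l[:,0]<.12)),('hood',(abs(W[:,2]-.084)<.006)&(l[:,1]>0))]:
        print(n,nm,m.sum(),np.percentile(l[m],[1,50,99],axis=0).round(4).tolist(),'world',np.median(W[m],axis=0).round(3))
E
python3 fit.py | sed -n '/----/,$p'
```

```text
----
scene tab 67 [[0.0283, -0.1561], [0.0471, -0.1492], [0.065, -0.1434]] world [ 0.581 -0.186  0.054]
scene dishtop 299 [[0.003, -0.0527], [0.0484, -0.0176], [0.093, 0.0078]] world [ 0.558 -0.057  0.036]
scene dial 145 [[-0.0839, -0.0717], [-0.0628, -0.0501], [-0.0405, -0.0357]] world [ 0.454 -0.109  0.07 ]
scene box 550 [[-0.1036, -0.1234], [-0.0682, -0.025], [-0.0199, 0.0247]] world [ 0.446 -0.084  0.033]
scene base 1682 [[-0.1078, -0.3029], [-0.0452, 0.0731], [0.1011, 0.1731]] world [0.447 0.011 0.012]
scene hood 1246 [[-0.0107, 0.0431], [0.0476, 0.1103], [0.1092, 0.1701]] world [0.532 0.07  0.083]
side tab 97 [[0.0254, -0.1609], [0.0424, -0.1566], [0.0627, -0.1498]] world [ 0.578 -0.194  0.051]
side dishtop 232 [[0.0003, -0.0566], [0.0431, -0.0147], [0.0882, 0.0281]] world [ 0.552 -0.053  0.036]
side dial 127 [[-0.0865, -0.0791], [-0.0675, -0.0641], [-0.0411, -0.0452]] world [ 0.452 -0.124  0.066]
side box 325 [[-0.107, -0.1286], [-0.078, -0.0855], [-0.0229, 0.0186]] world [ 0.442 -0.145  0.034]
side base 886 [[-0.1116, -0.3127], [-0.0444, 0.0388], [0.0999, 0.1682]] world [ 0.465 -0.027  0.012]
side hood 432 [[-0.0149, 0.037], [0.0414, 0.0919], [0.1067, 0.1637]] world [0.529 0.05  0.084]
```

>>> send_rows:
  deltas:
    - {"dp":[0.35,0.3,0],"rotation":[0,0,0]}
    - {"dp":[0.7,0.55,0],"rotation":[0,0,0]}
    - {"dp":[1,0.8,0],"rotation":[0,0,0]}
    - {"dp":[1,0.8,0],"rotation":[0,0,0]}

```text
clock: 1.53
position: [0.2663, -0.4583, 0.2504]
ee_rot: [-0.0, 0.992, 0.127, 0.001]
contact_force: [0.8, -0.1, -0.3]
width: 0.0853
```

>>> send_rows:
  deltas:
    - {"dp":[0.35,0.3,0],"rotation":[0,0,0]}
    - {"dp":[0.7,0.55,0],"rotation":[0,0,0]}
    - {"dp":[1,0.7,0],"rotation":[0,0,-0.12]}
    - {"dp":[1,0.7,0],"rotation":[0,0,-0.12]}

```text
clock: 1.87
position: [0.3875, -0.3738, 0.2506]
ee_rot: [-0.0, 0.995, 0.097, 0.001]
contact_force: [-0.3, -0.2, 0.2]
width: 0.0856
```

>>> send_rows:
  deltas:
    - {"dp":[0.35,0.2,0],"rotation":[0,0,0]}
    - {"dp":[0.7,0.4,0],"rotation":[0,0,0]}
    - {"dp":[1,0.6,0],"rotation":[0,0,0]}
    - {"dp":[1,0.6,0],"rotation":[0,0,0]}
    - {"dp":[1,0.6,0],"rotation":[0,0,0]}

```text
clock: 2.28
position: [0.5074, -0.3023, 0.25]
ee_rot: [-0.0, 0.995, 0.099, 0.001]
contact_force: [0.3, -1.1, 0.7]
width: 0.0852
```

>>> send_rows:
  deltas:
    - {"dp":[0,0.35,0.15],"rotation":[0,0,0]}
    - {"dp":[0,0.7,0.3],"rotation":[0,0,0]}
    - {"dp":[0,1,0.5],"rotation":[0,0,0]}
    - {"dp":[0,1,0.5],"rotation":[0,0,0]}
    - {"dp":[0,1,0.5],"rotation":[0,0,0]}
    - {"dp":[0,1,0.5],"rotation":[0,0,0]}

```text
clock: 2.78
position: [0.5038, -0.1855, 0.3106]
ee_rot: [0.001, 0.995, 0.097, 0.0]
contact_force: [0.2, 0.4, -0.3]
width: 0.0853
```

```bash
python3 - <<'E'
from h import *
p=eyes.get_image('wrist'); save(p,'wrist1.png'); np.save('pics/wrist1.npy',p,allow_pickle=True)
K,R,t=cam(p); print(-R.T@t, monitor.get_state()['position'])
for q in ['lamp','tab','dish_center','dial']:
        print(q,[(np.round(r['box']).tolist(),round(r['score'],2)) for r in models.find_in(q,p)])
W=cloud(p).reshape(-1,3); W=W[np.isfinite(W).all(1)]; c,s=np.cos(.192),np.sin(.192); d=W[:,:2]-[.506,-.0479]
l=np.stack([d@[c,s],d@[-s,c]],-1)
for nm,m in [('tab',(W[:,2]>.05)&(W[:,2]<.07)&(abs(l[:,0]-.048)<.05)&(l[:,1]<-.1)),('dishtop',(abs(W[:,2]-.036)<.005)&(abs(l[:,0]-.048)<.05)&(l[:,1]>-.1)&(l[:,1]<.03)),('dial',(W[:,2]>.07)&(W[:,2]<.085)&(abs(l[:,0]+.062)<.04)&(abs(l[:,1]+.06)<.04)),
      ('box',(abs(W[:,2]-.034)<.004)&(l[:,0]<-.015)&(l[:,1]<.04)),('base',(abs(W[:,2]-.012)<.004)&(l[:,0]<.12)),('hood',(abs(W[:,2]-.084)<.006)&(l[:,1]>0))]:
        if m.sum(): print(nm,m.sum(),np.percentile(l[m],[1,50,99],axis=0).round(4).tolist(),'world',np.median(W[m],axis=0).round(3), cv2.minAreaRect((W[m][:,:2]*1000).astype(np.float32)))
E
```

```text
[ 0.56945369 -0.17314341  0.43358787] [ 0.50367003 -0.18595635  0.3097209 ]
lamp [([0.0, 22.0, 312.0, 236.0], 0.66)]
tab [([106.0, 50.0, 318.0, 147.0], 0.74)]
dish_center [([113.0, 48.0, 207.0, 145.0], 0.92)]
dial [([115.0, 48.0, 207.0, 146.0], 0.29)]
tab 428 [[0.0276, -0.1583], [0.0476, -0.1533], [0.0661, -0.1485]] world [ 0.582 -0.189  0.062] ((581.3020629882812, -189.68731689453125), (38.70622253417969, 9.994423866271973), 11.513591766357422)
dishtop 6354 [[0.0045, -0.0534], [0.05, -0.0107], [0.0925, 0.0286]] world [ 0.557 -0.049  0.036] ((555.6470947265625, -51.3830451965332), (93.70524597167969, 85.67164611816406), 11.163106918334961)
dial 808 [[-0.0835, -0.0749], [-0.0606, -0.0576], [-0.0394, -0.0401]] world [ 0.458 -0.116  0.078] ((456.1351013183594, -115.54934692382812), (50.55780029296875, 16.676101684570312), 45.1241455078125)
box 7315 [[-0.1046, -0.1269], [-0.0576, -0.0447], [-0.0198, 0.0207]] world [ 0.459 -0.103  0.033] ((430.7280578613281, -200.54666137695312), (354.57183837890625, 137.52752685546875), 74.51953887939453)
base 15368 [[-0.2094, -0.462], [-0.051, 0.0545], [0.0998, 0.1695]] world [0.453 0.003 0.012] ((451.6583251953125, -151.61013793945312), (432.63739013671875, 731.521728515625), 30.666702270507812)
hood 12915 [[-0.0109, 0.0398], [0.0492, 0.0796], [0.1089, 0.1286]] world [0.539 0.04  0.084] ((537.415283203125, 48.12460708618164), (123.9866714477539, 98.90037536621094), 10.295865058898926)
```

View pics/wrist1.png

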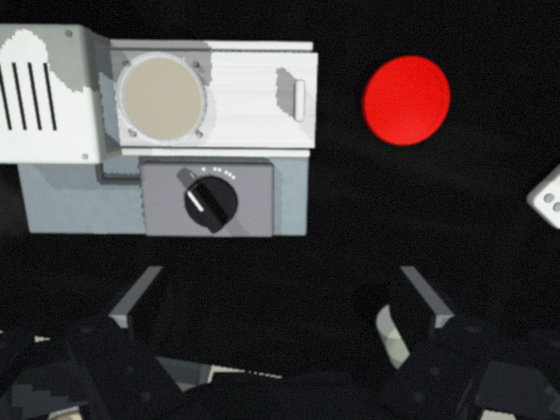

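>>> send_rows:
  deltas:
    - {"dp":[0.32,-0.015,-0.2],"rotation":[0,0,0]}
    - {"dp":[0.645,-0.03,-0.5],"rotation":[0,0,0]}
    - {"dp":[0.645,-0.03,-0.8],"rotation":[0,0,0]}
    - {"dp":[0.645,-0.03,-1],"rotation":[0,0,0]}
    - {"dp":[0.645,-0.03,-1],"rotation":[0,0,0]}
    - {"dp":[0.645,-0.03,-1],"rotation":[0,0,0]}

```text
clock: 3.53
position: [0.5806, -0.1885, 0.1882]
ee_rot: [-0.001, 0.995, 0.096, -0.002]
contact_force: [-0.1, -0.0, 0.4]
width: 0.0854
```

>>> send_rows:
  deltas:
    - {"dp":[0.005,-0.008,-0.3],"rotation":[0,0,0]}
    - {"dp":[0.005,-0.008,-0.6],"rotation":[0,0,0]}
    - {"dp":[0.005,-0.008,-0.85],"rotation":[0,0,0]}
    - {"dp":[0.005,-0.008,-0.85],"rotation":[0,0,0]}
    - {"dp":[0.005,-0.008,-0.85],"rotation":[0,0,0]}

```text
clock: 3.95
position: [0.5826, -0.1898, 0.0896]
ee_rot: [0.0, 0.995, 0.096, 0.0]
contact_force: [0.6, 0.1, 0.2]
width: 0.0854
```

```bash
python3 - <<'E'
from h import *
p=eyes.get_image('wrist'); save(p,'wrist2.png')
p=eyes.get_image('side'); cv2.imwrite('pics/side2c.png',cv2.resize(p['color'][170:290,220:370,::-1],None,fx=4,fy=4))
print(monitor.get_state()['position'])
E
```

```text
[ 0.58452127 -0.19045422  0.09176227]
```

View pics/wrist2.png

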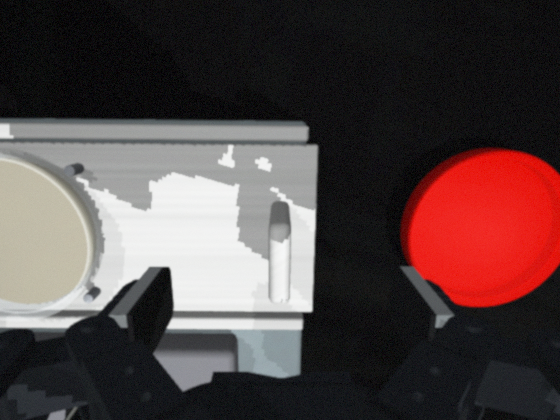

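View pics/side2c.png

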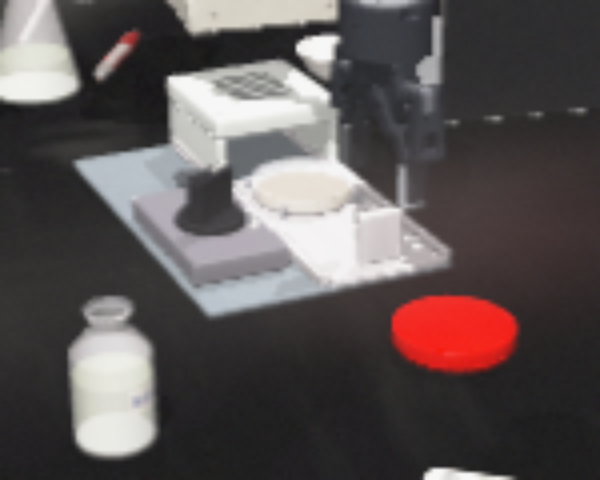

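```bash
python3 - <<'E'
from h import *
p=eyes.get_image('side')
s=monitor.get_state(); print(s['position'])
x,y,z=s['position']
print((proj(p,[[x,y,z],[x,y,z-.019],[.5815,-.1895,.063],[.5815,-.1895,.018]])-[220,170])*4)
p=eyes.get_image('wrist')
print(proj(p,[[x,y,z],[x,y,z-.019],[.5815,-.1895,.063],[.5815,-.1895,.018]]))
W=cloud(p).reshape(-1,3); W=W[np.isfinite(W).all(1)]
m=(W[:,2]>.05)&(W[:,2]<.07)&(abs(W[:,0]-.58)<.04)&(abs(W[:,1]+.19)<.02)
print(m.sum(),W[m].mean(0),cv2.minAreaRect((W[m][:,:2]*1000).astype(np.float32)))
p=eyes.get_image('scene'); save(p,'scene2.png')
cv2.imwrite('pics/scene2c.png',cv2.resize(p['color'][120:270,220:360,::-1],None,fx=4,fy=4))
E
```

```text
[ 0.58461287 -0.19037696  0.09191371]
[[384.02389106 175.62239456]
 [383.51787067 197.15614267]
 [379.25977942 208.25811848]
 [378.13719168 258.09788048]]
[[278.98911487 294.37365091]
 [279.05181539 272.72463204]
 [275.87418445 269.24929569]
 [276.63358035 236.43597509]]
1824 [ 0.58419701 -0.18925494  0.06138822] ((582.1236572265625, -189.71072387695312), (39.7359504699707, 9.950223922729492), 10.527762413024902)
```

View pics/scene2c.png

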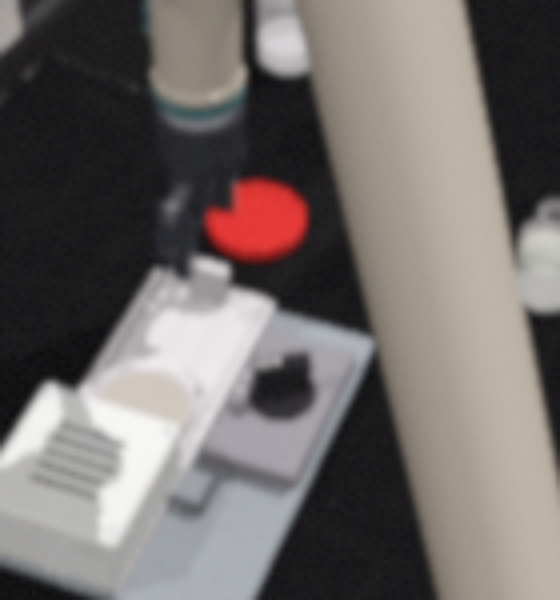

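>>> send_rows:
  deltas:
    - {"dp":[-0.01,0,-0.12],"rotation":[0,0,0]}
    - {"dp":[-0.015,0,-0.24],"rotation":[0,0,0]}
    - {"dp":[-0.015,0,-0.35],"rotation":[0,0,0]}
    - {"dp":[-0.015,0,-0.35],"rotation":[0,0,0]}
    - {"dp":[-0.015,0,-0.35],"rotation":[0,0,0]}
  grip_force: 20

```text
clock: 4.62
position: [0.5808, -0.1893, 0.047]
ee_rot: [0.0, 0.995, 0.097, 0.0]
contact_force: [0.0, 0.4, 0.7]
width: 0.0853
```

>>> send_rows:
  deltas:
    - {"dp":[0,0,0],"rotation":[0,0,0]}
    - {"dp":[0,0,0],"rotation":[0,0,0]}
    - {"dp":[0,0,0],"rotation":[0,0,0]}
    - {"dp":[0,0,0],"rotation":[0,0,0]}
    - {"dp":[0,0,0],"rotation":[0,0,0]}
    - {"dp":[0,0,0],"rotation":[0,0,0]}
    - {"dp":[0,0,0],"rotation":[0,0,0]}
    - {"dp":[0,0,0],"rotation":[0,0,0]}
    - {"dp":[0,0,0],"rotation":[0,0,0]}
  fingers: 1
  grip_force: 20

```text
clock: 5.37
position: [0.5809, -0.1893, 0.0466]
ee_rot: [0.0, 0.995, 0.097, 0.0]
contact_force: [0.8, -0.5, 2.6]
width: 0.0097
```

>>> send_rows:
  deltas:
    - {"dp":[-0.008,0.04,0],"rotation":[0,0,0]}
    - {"dp":[-0.02,0.1,0],"rotation":[0,0,0]}
    - {"dp":[-0.035,0.18,0],"rotation":[0,0,0]}
    - {"dp":[-0.051,0.26,0],"rotation":[0,0,0]}
    - {"dp":[-0.067,0.34,0],"rotation":[0,0,0]}
    - {"dp":[-0.082,0.42,0],"rotation":[0,0,0]}
    - {"dp":[-0.098,0.5,0],"rotation":[0,0,0]}
    - {"dp":[-0.113,0.58,0],"rotation":[0,0,0]}
    - {"dp":[-0.129,0.66,0],"rotation":[0,0,0]}
    - {"dp":[-0.143,0.73,0],"rotation":[0,0,0]}
    - {"dp":[-0.153,0.78,0],"rotation":[0,0,0]}
    - {"dp":[-0.157,0.8,0],"rotation":[0,0,0]}

```text
clock: 6.37
position: [0.5618, -0.0922, 0.0466]
ee_rot: [0.0, 0.995, 0.097, 0.0]
contact_force: [1.8, -5.4, 3.4]
width: 0.0098
```

>>> send_rows:
  deltas:
    - {"dp":[-0.006,0.03,0],"rotation":[0,0,0]}
    - {"dp":[-0.012,0.06,0],"rotation":[0,0,0]}
    - {"dp":[-0.012,0.06,0],"rotation":[0,0,0]}

```text
clock: 6.62
position: [0.5605, -0.0855, 0.0466]
ee_rot: [-0.0, 0.995, 0.097, 0.0]
contact_force: [2.5, -2.4, 5.2]
width: 0.0094
```

>>> send_rows:
  deltas:
    - {"dp":[-0.004,0.02,0],"rotation":[0,0,0]}
    - {"dp":[-0.005,0.025,0],"rotation":[0,0,0]}
    - {"dp":[-0.005,0.025,0],"rotation":[0,0,0]}

```text
clock: 6.87
position: [0.5601, -0.0833, 0.0466]
ee_rot: [0.0, 0.995, 0.097, 0.0]
contact_force: [1.9, -3.4, 5.2]
width: 0.0098
```

>>> send_rows:
  deltas:
    - {"dp":[-0.004,0.02,0],"rotation":[0,0,0]}
    - {"dp":[-0.004,0.02,0],"rotation":[0,0,0]}

```text
clock: 7.03
position: [0.5596, -0.081, 0.0466]
ee_rot: [0.0, 0.995, 0.097, 0.0]
contact_force: [2.0, -5.1, 5.6]
width: 0.0095
```

>>> send_rows:
  deltas:
    - {"dp":[-0.003,0.015,0],"rotation":[0,0,0]}
    - {"dp":[-0.003,0.015,0],"rotation":[0,0,0]}

```text
clock: 7.2
position: [0.5596, -0.0809, 0.0466]
ee_rot: [0.002, 0.995, 0.097, 0.001]
contact_force: [1.2, -11.0, 3.4]
width: 0.01
```

>>> send_rows:
  deltas:
    - {"dp":[-0.003,0.015,0],"rotation":[0,0,0]}
    - {"dp":[-0.003,0.015,0],"rotation":[0,0,0]}

```text
clock: 7.37
position: [0.5595, -0.0808, 0.0467]
ee_rot: [0.003, 0.995, 0.098, 0.001]
contact_force: [0.8, -16.0, 3.5]
width: 0.01
```

>>> send_rows:
  deltas:
    - {"dp":[0.003,-0.015,0],"rotation":[0,0,0]}
    - {"dp":[0.003,-0.015,0],"rotation":[0,0,0]}

```text
clock: 7.53
position: [0.5594, -0.0809, 0.0466]
ee_rot: [0.001, 0.995, 0.097, 0.0]
contact_force: [1.5, -10.3, 5.0]
width: 0.0101
```

>>> send_rows:
  deltas:
    - {"dp":[0,0,0],"rotation":[0,0,0]}
    - {"dp":[0,0,0],"rotation":[0,0,0]}
    - {"dp":[0,0,0],"rotation":[0,0,0]}
    - {"dp":[0,0,0],"rotation":[0,0,0]}
    - {"dp":[0,0,0],"rotation":[0,0,0]}
    - {"dp":[0,0,0],"rotation":[0,0,0]}
    - {"dp":[0,0,0.1],"rotation":[0,0,0]}
    - {"dp":[0,0,0.3],"rotation":[0,0,0]}
    - {"dp":[0,0,0.6],"rotation":[0,0,0]}
    - {"dp":[0,0,0.9],"rotation":[0,0,0]}
    - {"dp":[0,0,1],"rotation":[0,0,0]}
  fingers: -1

```text
clock: 8.45
position: [0.5614, -0.0791, 0.1715]
ee_rot: [0.001, 0.995, 0.097, 0.004]
contact_force: [1.4, 0.3, 0.5]
width: 0.085
```

>>> send_rows:
  deltas:
    - {"dp":[-0.2,-0.2,0.3],"rotation":[0,0,0]}
    - {"dp":[-0.5,-0.4,0.6],"rotation":[0,0,0]}
    - {"dp":[-0.7,-0.4,0.8],"rotation":[0,0,0]}
    - {"dp":[-0.7,-0.4,0.8],"rotation":[0,0,0]}
    - {"dp":[-0.7,-0.4,0.8],"rotation":[0,0,0]}
    - {"dp":[-0.7,-0.4,0.8],"rotation":[0,0,0]}

```text
clock: 8.95
position: [0.4751, -0.1265, 0.2624]
ee_rot: [0.0, 0.995, 0.096, 0.001]
contact_force: [1.2, 0.6, -0.4]
width: 0.0853
```

```bash
python3 - <<'E'
from h import *
p=eyes.get_image('wrist'); save(p,'wrist3.png')
K,R,t=cam(p); print(-R.T@t, monitor.get_state()['position'])
W=cloud(p).reshape(-1,3); W=W[np.isfinite(W).all(1)]; c,s=np.cos(.192),np.sin(.192); d=W[:,:2]-[.506,-.0479]
l=np.stack([d@[c,s],d@[-s,c]],-1)
for nm,m in [('tab',(W[:,2]>.05)&(W[:,2]<.07)&(abs(l[:,0]-.048)<.05)&(l[:,1]<-.03)),('dial',(W[:,2]>.07)&(W[:,2]<.085)&(abs(l[:,0]+.062)<.04)&(abs(l[:,1]+.06)<.04)),
      ('base',(abs(W[:,2]-.012)<.004)&(abs(l[:,0])<.12)&(abs(l[:,1])<.18)),('hood',(abs(W[:,2]-.084)<.006)&(l[:,1]>0))]:
        if m.sum(): print(nm,m.sum(),np.percentile(l[m],[1,50,99],axis=0).round(4).tolist(),'world',np.median(W[m],axis=0).round(3), cv2.minAreaRect((W[m][:,:2]*1000).astype(np.float32)))
p=eyes.get_image('side'); cv2.imwrite('pics/side3c.png',cv2.resize(p['color'][170:290,220:370,::-1],None,fx=4,fy=4))
E
```

```text
[ 0.54057292 -0.11448259  0.38557876] [ 0.47515178 -0.1262711   0.26134648]
tab 621 [[0.0274, -0.0481], [0.0469, -0.0436], [0.0658, -0.0382]] world [ 0.56  -0.082  0.062] ((559.982177734375, -81.23490142822266), (39.98242950439453, 10.151577949523926), 10.755566596984863)
dial 1042 [[-0.0835, -0.0748], [-0.0604, -0.057], [-0.0392, -0.0394]] world [ 0.457 -0.115  0.078] ((455.9181213378906, -115.46730041503906), (50.75182342529297, 16.482694625854492), 44.86287307739258)
base 27994 [[-0.1063, -0.1653], [-0.0168, -0.077], [0.0995, 0.1679]] world [ 0.504 -0.115  0.012] ((501.0418395996094, -46.18659973144531), (210.77198791503906, 340.1331787109375), 10.500300407409668)
hood 21493 [[-0.0113, 0.0401], [0.0457, 0.0927], [0.0996, 0.1526]] world [0.533 0.052 0.084] ((530.6685791015625, 59.518653869628906), (115.14254760742188, 123.79345703125), 10.480743408203125)
```

View pics/wrist3.png

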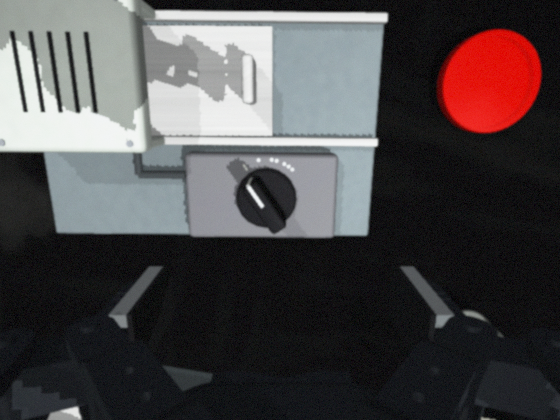

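View pics/side3c.png

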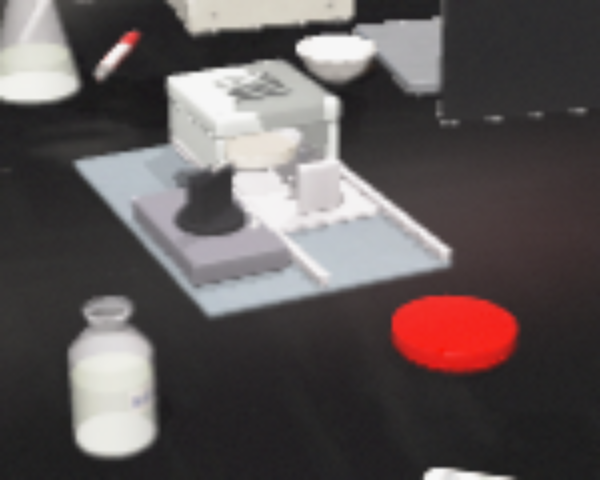

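```bash
python3 - <<'E'
from h import *
p=eyes.get_image('side')
c,s=np.cos(.19),np.sin(.19); tab=np.array([.560,-.0812]); ctr=tab+.145*np.array([-s,c])
im=cv2.resize(p['color'],None,fx=4,fy=4,interpolation=cv2.INTER_CUBIC)[:,:,::-1].copy()
a=np.linspace(0,6.28,60)
for z in(.018,.036):
    X=np.stack([ctr[0]+.047*np.cos(a),ctr[1]+.047*np.sin(a),z+0*a],-1)
    cv2.polylines(im,[((proj(p,X)+.5)*4).astype(np.int32)],True,(0,255,0),1)
cv2.imwrite('pics/side4.png',cv2.resize(im[700:900,1020:1280],None,fx=3,fy=3))
W=cloud(p).reshape(-1,3);W=W[np.isfinite(W).all(1)]; d=W[:,:2]-ctr; l=np.stack([d@[c,s],d@[-s,c]],-1)
m=(abs(l[:,0])<.05)&(l[:,1]>-.06)&(l[:,1]<.05)&(W[:,2]>.015)&(W[:,2]<.06)
for r,z in zip(l[m][::4],W[m][::4,2]): print(r.round(3),round(float(z),3),end=';')
E
```

```text
[0.03  0.006] 0.034;[ 0.043 -0.001] 0.034;[ 0.009 -0.002] 0.037;[ 0.02  -0.014] 0.039;[ 0.032 -0.025] 0.041;[-0.016 -0.003] 0.037;[-0.001 -0.008] 0.036;[ 0.014 -0.01 ] 0.035;[ 0.025 -0.023] 0.037;[ 0.049 -0.058] 0.046;[-0.02  -0.011] 0.037;[-0.004 -0.014] 0.035;[ 0.007 -0.025] 0.037;[ 0.022 -0.029] 0.036;[ 0.05  -0.031] 0.032;[-0.023 -0.019] 0.036;[-0.008 -0.023] 0.035;[ 0.004 -0.032] 0.036;[ 0.019 -0.034] 0.034;[-0.037 -0.022] 0.036;[-0.021 -0.024] 0.034;[-0.011 -0.037] 0.037;[ 0.001 -0.046] 0.038;[ 0.02  -0.041] 0.033;[ 0.049 -0.043] 0.028;[-0.032 -0.039] 0.037;[-0.016 -0.04 ] 0.035;[ 0.001 -0.038] 0.031;[ 0.017 -0.039] 0.028;[ 0.036 -0.033] 0.023;[-0.034 -0.035] 0.032;[-0.019 -0.036] 0.03;[-0.007 -0.046] 0.032;[ 0.01  -0.046] 0.028;[ 0.035 -0.028] 0.017;[ 0.047 -0.037] 0.019;[-0.029 -0.033] 0.026;[-0.018 -0.044] 0.029;[-0.    -0.041] 0.024;[ 0.019 -0.035] 0.018;[ 0.034 -0.039] 0.017;[-0.032 -0.03 ] 0.022;[-0.019 -0.037] 0.022;[-0.006 -0.045] 0.023;[ 0.012 -0.041] 0.018;[-0.031 -0.036] 0.02;[-0.013 -0.041] 0.018;[-0.   -0.05] 0.02;[ 0.014 -0.054] 0.019;[-0.031 -0.045] 0.019;[-0.016 -0.049] 0.018;[-0.003 -0.055] 0.018;[-0.039 -0.047] 0.018;[-0.029 -0.059] 0.02;[-0.036 -0.056] 0.017;
```

View pics/side4.png

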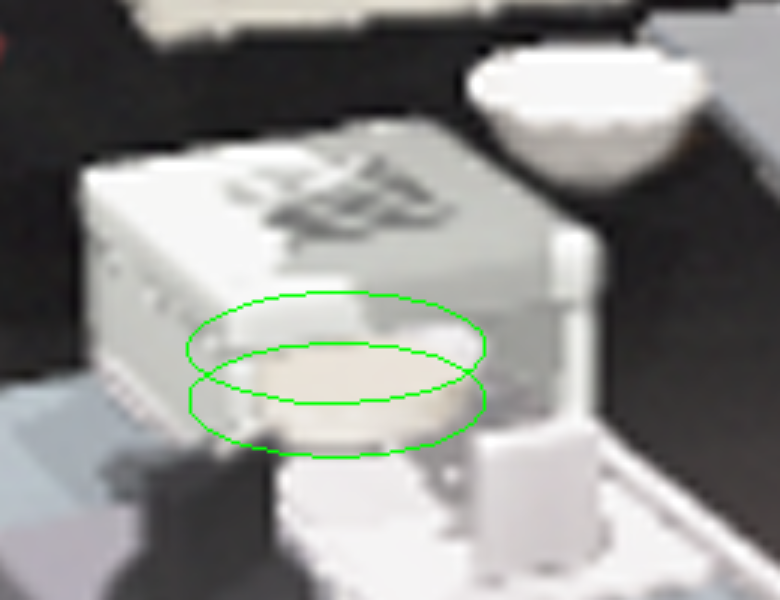

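>>> send_rows:
  deltas:
    - {"dp":[-0.05,0.03,0],"rotation":[0,0,0.22]}
    - {"dp":[-0.1,0.06,-0.1],"rotation":[0,0,0.44]}
    - {"dp":[-0.16,0.09,-0.2],"rotation":[0,0,0.66]}
    - {"dp":[-0.16,0.09,-0.35],"rotation":[0,0,0.88]}
    - {"dp":[-0.16,0.09,-0.5],"rotation":[0,0,1]}
    - {"dp":[-0.16,0.09,-0.5],"rotation":[0,0,1]}

```text
clock: 9.6
position: [0.4536, -0.1143, 0.1978]
ee_rot: [-0.003, 0.94, 0.341, -0.003]
contact_force: [-0.5, -0.3, -0.1]
width: 0.0854
```

>>> send_rows:
  deltas:
    - {"dp":[0,0,-0.2],"rotation":[0,0,0.19]}
    - {"dp":[0,0,-0.4],"rotation":[0,0,0.19]}
    - {"dp":[0,0,-0.6],"rotation":[0,0,0.19]}
    - {"dp":[0,0,-0.6],"rotation":[0,0,0.19]}
    - {"dp":[0,0,-0.6],"rotation":[0,0,0.19]}
    - {"dp":[0,0,-0.6],"rotation":[0,0,0.19]}

```text
clock: 10.1
position: [0.4568, -0.1162, 0.1312]
ee_rot: [0.0, 0.923, 0.384, 0.0]
contact_force: [0.8, -0.6, 0.2]
width: 0.0855
```

```bash
python3 - <<'E'
from h import *
p=eyes.get_image('wrist'); save(p,'wrist4.png')
st=monitor.get_state(); print(st['position'],st['qpos'].round(3)); e=st['ee_rot']; print('toolx yaw',2*np.arctan2(e[2],e[1]),e)
W=cloud(p).reshape(-1,3); W=W[np.isfinite(W).all(1)]
m=(W[:,2]>.07)&(W[:,2]<.085)&(np.hypot(W[:,0]-.456,W[:,1]+.1155)<.035)
print(m.sum(),W[m].mean(0),cv2.minAreaRect((W[m][:,:2]*1000).astype(np.float32)))
print(proj(p,[st['position']]))
E
```

```text
[ 0.45707293 -0.11634199  0.13160354] [-0.397  0.224  1.903  0.     1.012  0.385]
toolx yaw 0.7885669122209765 [8.99443856e-04 9.23271312e-01 3.84146412e-01 8.99763360e-04]
2783 [ 0.45762253 -0.1142776   0.07804002] ((456.5055236816406, -115.36685180664062), (49.85944366455078, 15.943591117858887), 45.18683624267578)
[[280.88156349 294.13362915]]
```

View pics/wrist4.png

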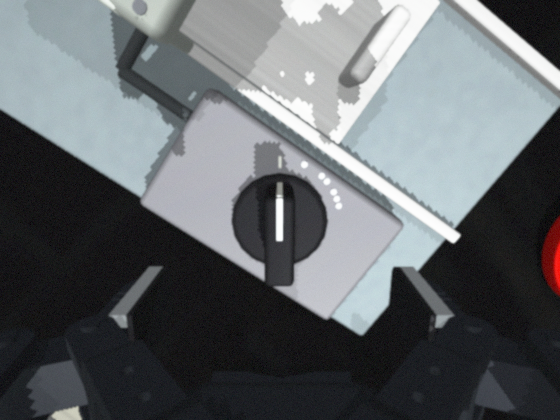

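>>> send_rows:
  deltas:
    - {"dp":[-0.003,0.005,-0.2],"rotation":[0,0,0]}
    - {"dp":[-0.003,0.005,-0.4],"rotation":[0,0,0]}
    - {"dp":[-0.003,0.005,-0.54],"rotation":[0,0,0]}
    - {"dp":[-0.003,0.005,-0.54],"rotation":[0,0,0]}
    - {"dp":[-0.003,0.005,-0.54],"rotation":[0,0,0]}
    - {"dp":[-0.003,0.005,-0.54],"rotation":[0,0,0]}

```text
clock: 10.65
position: [0.4568, -0.1159, 0.0671]
ee_rot: [0.001, 0.923, 0.384, 0.001]
contact_force: [0.1, -0.2, 0.6]
width: 0.0849
```

>>> send_rows:
  deltas:
    - {"dp":[0,0,0],"rotation":[0,0,0]}
    - {"dp":[0,0,0],"rotation":[0,0,0]}
    - {"dp":[0,0,0],"rotation":[0,0,0]}
    - {"dp":[0,0,0],"rotation":[0,0,0]}
    - {"dp":[0,0,0],"rotation":[0,0,0]}
    - {"dp":[0,0,0],"rotation":[0,0,0]}
    - {"dp":[0,0,0],"rotation":[0,0,0]}
    - {"dp":[0,0,0],"rotation":[0,0,0]}
    - {"dp":[0,0,0],"rotation":[0,0,0]}
    - {"dp":[0,0,0],"rotation":[0,0,0]}
  fingers: 1
  grip_force: 60

```text
clock: 11.48
position: [0.4558, -0.1158, 0.0659]
ee_rot: [0.001, 0.923, 0.384, 0.0]
contact_force: [-0.6, -1.5, 5.3]
width: 0.0152
```

>>> send_rows:
  deltas:
    - {"dp":[0,0,0],"rotation":[0,0,-0.1]}
    - {"dp":[0,0,0],"rotation":[0,0,-0.25]}
    - {"dp":[0,0,0],"rotation":[0,0,-0.4]}
    - {"dp":[0,0,0],"rotation":[0,0,-0.55]}
    - {"dp":[0,0,0],"rotation":[0,0,-0.7]}
    - {"dp":[0,0,0],"rotation":[0,0,-0.85]}
    - {"dp":[0,0,0],"rotation":[0,0,-1]}
    - {"dp":[0,0,0],"rotation":[0,0,-1]}

```text
clock: 12.15
position: [0.4556, -0.1154, 0.0659]
ee_rot: [0.0, 0.99, 0.143, 0.0]
contact_force: [0.1, -0.8, 6.1]
width: 0.0156
```

>>> send_rows:
  deltas:
    - {"dp":[0,0,0],"rotation":[0,0,-0.1]}
    - {"dp":[0,0,0],"rotation":[0,0,-0.25]}
    - {"dp":[0,0,0],"rotation":[0,0,-0.4]}
    - {"dp":[0,0,0],"rotation":[0,0,-0.55]}
    - {"dp":[0,0,0],"rotation":[0,0,-0.7]}
    - {"dp":[0,0,0],"rotation":[0,0,-0.85]}
    - {"dp":[0,0,0],"rotation":[0,0,-1]}
    - {"dp":[0,0,0],"rotation":[0,0,-1]}

```text
clock: 12.82
position: [0.4556, -0.1149, 0.0659]
ee_rot: [-0.0, 0.994, -0.107, 0.0]
contact_force: [-0.8, -0.5, 5.8]
width: 0.0149
```

>>> send_rows:
  deltas:
    - {"dp":[0,0,0],"rotation":[0,0,-0.12]}
    - {"dp":[0,0,0],"rotation":[0,0,-0.25]}
    - {"dp":[0,0,0],"rotation":[0,0,-0.36]}
    - {"dp":[0,0,0],"rotation":[0,0,-0.43]}
    - {"dp":[0,0,0],"rotation":[0,0,-0.43]}
    - {"dp":[0,0,0],"rotation":[0,0,-0.43]}
    - {"dp":[0,0,0],"rotation":[0,0,-0.43]}

```text
clock: 13.4
position: [0.4557, -0.1148, 0.0659]
ee_rot: [-0.001, 0.977, -0.212, 0.0]
contact_force: [0.3, 2.5, 7.4]
width: 0.0149
```

```bash
python3 - <<'E'
from h import *
p=eyes.get_image('wrist'); save(p,'wrist5.png')
st=monitor.get_state(); print(st['clock'],st['position'],st['qpos'].round(3),st['moment'],st['contact_force']); e=st['ee_rot']; print('toolx yaw',2*np.arctan2(e[2],e[1]))
E
```

```text
13.45 [ 0.45567349 -0.11472943  0.06590712] [-0.396  0.308  1.992  0.002  0.841  1.6  ] [ 0.34401699 -0.12523826  0.10270733] [0.04582437 2.13204118 6.20593146]
toolx yaw -0.42617740710851965
```

View pics/wrist5.png

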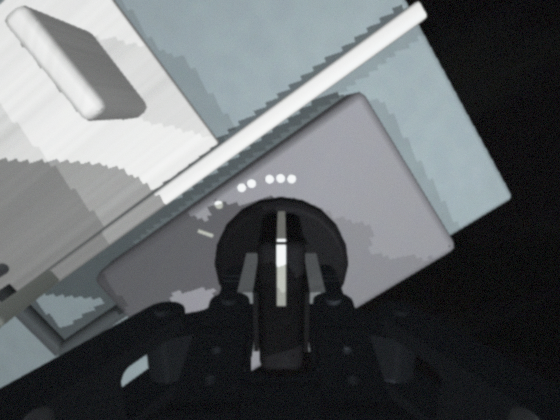

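>>> send_rows:
  deltas:
    - {"dp":[0,0,0],"rotation":[0,0,0]}
    - {"dp":[0,0,0],"rotation":[0,0,0]}
    - {"dp":[0,0,0],"rotation":[0,0,0]}
    - {"dp":[0,0,0],"rotation":[0,0,0]}
    - {"dp":[0,0,0],"rotation":[0,0,0]}
    - {"dp":[0,0,0],"rotation":[0,0,0]}
    - {"dp":[0,0,0],"rotation":[0,0,0]}
    - {"dp":[0,0,0],"rotation":[0,0,0]}
    - {"dp":[0,0,0],"rotation":[0,0,0]}
    - {"dp":[0,0,0],"rotation":[0,0,0]}
    - {"dp":[0,0,0],"rotation":[0,0,0]}
    - {"dp":[0,0,0],"rotation":[0,0,0]}

```text
clock: 14.45
position: [0.4557, -0.1148, 0.0659]
ee_rot: [-0.001, 0.977, -0.211, 0.0]
contact_force: [0.7, 2.0, 5.9]
width: 0.0155
```

>>> send_rows:
  deltas:
    - {"dp":[0,0,0],"rotation":[0,0,0]}
    - {"dp":[0,0,0],"rotation":[0,0,0]}
    - {"dp":[0,0,0],"rotation":[0,0,0]}
    - {"dp":[0,0,0],"rotation":[0,0,0]}
    - {"dp":[0,0,0],"rotation":[0,0,0]}
    - {"dp":[0,0,0],"rotation":[0,0,0]}
    - {"dp":[0,0,0],"rotation":[0,0,0]}
    - {"dp":[0,0,0],"rotation":[0,0,0]}
    - {"dp":[0,0,0],"rotation":[0,0,0]}
    - {"dp":[0,0,0],"rotation":[0,0,0]}
    - {"dp":[0,0,0],"rotation":[0,0,0]}
    - {"dp":[0,0,0],"rotation":[0,0,0]}

```text
clock: 15.45
position: [0.4557, -0.1147, 0.0659]
ee_rot: [-0.001, 0.977, -0.211, 0.0]
contact_force: [0.3, 2.1, 6.0]
width: 0.0156
```

>>> send_rows:
  deltas:
    - {"dp":[0,0,0],"rotation":[0,0,0]}
    - {"dp":[0,0,0],"rotation":[0,0,0]}
    - {"dp":[0,0,0],"rotation":[0,0,0]}
    - {"dp":[0,0,0],"rotation":[0,0,0]}
    - {"dp":[0,0,0],"rotation":[0,0,0]}
    - {"dp":[0,0,0],"rotation":[0,0,0]}
    - {"dp":[0,0,0],"rotation":[0,0,0]}
    - {"dp":[0,0,0],"rotation":[0,0,0]}

```text
clock: 16.12
position: [0.4557, -0.1148, 0.0659]
ee_rot: [-0.001, 0.977, -0.212, 0.0]
contact_force: [-0.2, 1.3, 6.3]
width: 0.0153
```

```bash
python3 - <<'E'
from h import *
p=eyes.get_image('wrist'); save(p,'wrist6.png')
s=eyes.get_image('side'); cv2.imwrite('pics/side6c.png',cv2.resize(s['color'][140:320,190:370,::-1],None,fx=3.3,fy=3.3))
W=cloud(p).reshape(-1,3); W=W[np.isfinite(W).all(1)]
m=(W[:,2]>.05)&(W[:,2]<.07)&(abs(W[:,0]-.56)<.03)&(abs(W[:,1]+.08)<.03)
print(m.sum(),cv2.minAreaRect((W[m][:,:2]*1000).astype(np.float32)))
print(monitor.get_state())
E
```

```text
5098 ((560.1826782226562, -81.9705581665039), (40.10245895385742, 10.333778381347656), 10.68419075012207)
{'clock': 16.2167, 'qpos': array([-3.95796694e-01,  3.07573775e-01,  1.99209357e+00,  1.52981474e-03,
        8.41461449e-01,  1.60018506e+00]), 'qd': array([-0.00092712,  0.00055867,  0.00034443,  0.0008616 ,  0.00020181,
       -0.00079786]), 'effort': array([ -0.95966086, -32.91068673, -15.38906515,  -0.41714304,
        -0.12986041,   0.1193057 ]), 'position': array([ 0.45566599, -0.11475681,  0.06593068]), 'ee_rot': array([-5.18646863e-04,  9.77379320e-01, -2.11492994e-01,  3.31974282e-04]), 'contact_force': array([0.62899711, 1.84458152, 6.2602358 ]), 'moment': array([ 0.30130422, -0.09750309,  0.11569475]), 'width': 0.015331744046768247}
```

View pics/wrist6.png

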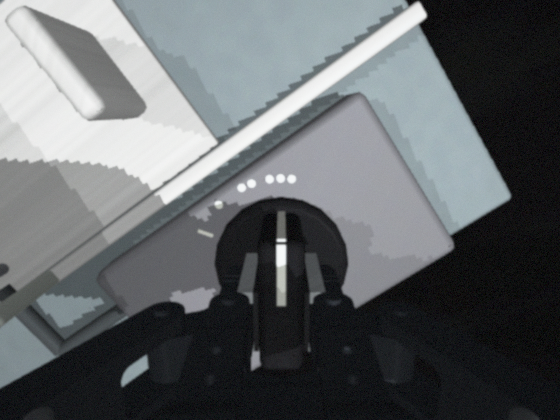

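View pics/side6c.png

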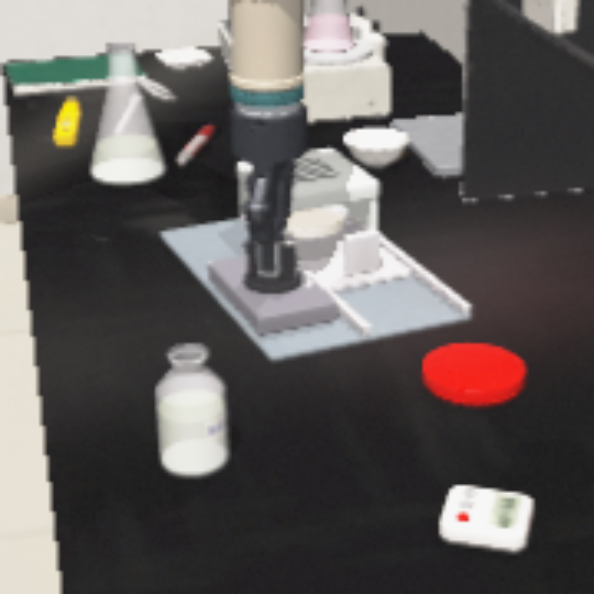

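The pointer sits at the three-dot mark (281, 180). The tab is still at home, the dish is under the hood, and the bottle, flask and timer have not moved. Handing in.

```bash
python3 -c "
from rig import manip; print(manip.sign_off())"
```

```text
the job is handed in; nothing more can be done
None
```

I pushed the slide home under the hood with the dish in place, then turned the dial to the third click. The gripper was still holding it there when I handed the job in.

- **Slide:** I gripped the tab and pushed the slide about 110 mm until it met the stop, with the force rising to about 16 N. The last check put the tab at (0.560, -0.082), within about 2 mm of its expected home point.
- **Dish:** seen from the side camera, it lies flat in its place under the hood. It is mostly hidden there, so I could only check its position to a few millimetres.
- **Dial:** I gripped the bar at 60 N and turned it clockwise 1.21 rad, judging by the tool's turn. The pointer is on the three-dot mark. I held it for about 2.8 s before handing in at about 16 s, with the jaws at 15 mm on the bar and about 0.1 N m of spring moment at the wrist.
- **Bottle, flask and timer:** they look unmoved in the last side view. The red look-alikes were left alone.

**Disagreement:** the scene and side cameras differed by 3 to 7 mm on the lamp's position. I used the wrist camera's measurements, and contact with the stop bore them out. No check failed.

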